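# Screw the shelf's support foot down onto its bearing pad

### The job

Set the loose steel bearing pad on the worktop under the screw foot of the small bolted-down shelf, centred below the foot. Then turn the foot's knob to screw it down until the foot just bears lightly on the pad (a few newtons), without jacking it hard, and let go. Leave the things standing around where they are.

Things in the scene. Friction and masses are not known exactly. Their poses are not given: they have to be found in the camera images.
- shelf: Small grey shelf bolted to the worktop; its 120 mm wide aluminium platform, top 56 mm high, carries a heavy die. At its front (-x) a lug 34 mm wide ends in a round boss with a vertical screw foot through it. Origin on the worktop straight below the screw's axis; +x to the shelf's rear, z up. Base and gussets begin 70 mm behind the axis; below the lug it is open in front and at the sides.
- foot_axis (a point): Point on the screw's vertical axis at the top of the boss (17 mm radius), 57 mm above the worktop. Knob, screw and sole turn as one. Right-hand thread: clockwise seen from above lowers them 8 mm a full turn (1.27 mm a radian); it resists with a steady 0.06 N m and stays where it is left.
- knob_zone (a point): Fixed point of the shelf on the screw's axis, 85 mm above the worktop: the middle of the knob when screwed fully up. The black ribbed knob is round, 36 mm in diameter, 26 mm high, and then spans heights 72 to 98 mm; at the start it stands 0 to 2.6 mm lower (not measured), and it sinks as it is screwed down.
- sole_zone (a point): Fixed point of the shelf on the screw's axis, 15 mm above the worktop: underside of the sole when screwed fully up. The sole is a flat disc 38 mm across, rubber-faced; at the start it is 0 to 2.6 mm lower, so 2.3 to 4.9 mm above a pad set under it. Once it bears, it rubs on the pad: the turning moment rises about 0.01 N m per newton of load, and the load rises about 30 N a radian.
- pad: Loose steel bearing pad, 0.25 kg: a square plate 60 x 60 mm, 10 mm thick, a tail 16 mm wide and 8 mm high to its own -x, and on the tail an upright grip tab (26 mm along x, 10 mm thick along y, centred 88 mm from the square's centre, top 50 mm above the underside). Origin under the square's centre, z up. It lies flat under the foot, tail to the shelf's front. Grip firmly: it is nose-heavy.
- pad_seat (a point): Centre of the top face of the pad's square, 10 mm above its underside. Between the pad's start and the shelf a white stirrer, about 110 mm high, stands from x = 0.57 m backwards: carry the pad in front of it or well over it. A balance stands beyond the shelf's left side.
- die_body: Loose heavy grey steel cylinder, 54 mm diameter, 41 mm high, standing on the shelf's platform; origin at its underside. Stays there.
- petri_dish: Bystander: clear round dish 91 mm across, 16 mm high.
- tape_roll: Bystander: roll of brown tape 98 mm across, 22 mm high.
- wash_bottle: Bystander: white bottle with a bent spout, 75 mm across, 214 mm high.
- vial_rack: Bystander: rack 80 x 160 x 36 mm.
- notebook: Bystander: notebook 210 x 150 x 17 mm.
- marker: Bystander: pen 130 mm long, 15 mm thick.
- beaker: Bystander: clear beaker 73 mm across, 94 mm high.

How it is judged:
On the way, in this order (a step that is already met when the one before it is completed fails the run):
1. the pad lies flat on the worktop with its square centred under the foot to 8 mm, let go, and the foot not yet bearing on it (horizontal distance between pad_seat and foot_axis below 0.008 m and height (world z) of pad below 0.002 m and angle between pad's own z axis and vertical below 0.03 rad and contact force between the fingers and pad below 0.1 N and contact force between shelf and pad below 0.3 N), for 0.2 s.
2. the foot is screwed down and bears on the pad (contact force between shelf and pad above 1 N), for 0.2 s.
At the end, for the whole second after the job is handed in: The pad lies flat on the worktop, its square centred under the foot to 8 mm and at rest, and the foot bears on it with a light load of 1 to 15 N (horizontal distance between pad_seat and foot_axis below 0.008 m and height (world z) of pad below 0.002 m and angle between pad's own z axis and vertical below 0.03 rad and contact force between shelf and pad between 1 and 15 N and linear speed of pad below 0.01 m/s); the robot touches nothing.
It fails at once if the foot is jacked hard onto the pad (over 25 N) (contact force between shelf and pad above 25 N).
It fails at once if the die on the shelf is shifted by more than 15 mm (distance of die_body from where it was at the start of the episode above 0.015 m).
It fails at once if a bystander is shifted by more than 20 mm (distance of any of petri_dish, tape_roll, wash_bottle, vial_rack, notebook, marker, beaker from where it was at the start of the episode above 0.02 m).
It also fails if it takes over 72 s, if anything falls off the work surface, if the arm or the gripper's body presses on something with over 40 N, if the wrist force passes 120 N, or if a joint passes its speed limit or range.

### The arm

A 6-joint arm with a two-finger parallel gripper is mounted at the origin on a cart in front of the work surface, level with it; the furniture and walls round the work are solid. World frame = base frame: x ahead of the robot, y to its left, z up, the work surface at z = 0. Lengths are in m, angles in rad, forces in N, time in s.
With the tool pointing down it reaches from about 0.25 to 0.85 m from the base axis. Payload 12.5 kg.
Tool frame: the origin (TCP) lies midway between the tips of the shut fingers; the grasp point (between the pads) lies 19 mm behind it (robot.pinch_z is the z of the grasp point in the tool frame, in m); z points along the fingers, y is the line along which they close (so a half turn about z gives the same grasp; the last joint's range is limited). The gripper opens to 93 mm and grips with 3 to 60 N. Pads are 15 mm wide; open, the fingers measure 128 mm over their backs; the gripper's body (75 mm by 188 mm) begins 65 mm behind the grasp point.
Start: joints at [-0.085, 0.351, 1.652, -0, 1.139, -0.085], TCP at [0.55, 0, 0.219] pointing down, gripper open.
Joint ranges: [-2.75, 2.75], [-0.79, 2.1], [0.01, 2.65], [-1.57, 4.71], [0.07, 3.14], [-2.87, 2.87]. Speed limits (rad/s): [2.22, 2.22, 2.79, 3.14, 3.14, 3.14].

### API

Orientations are given as [roll, pitch, yaw] about the fixed x, y, z axes, in that order (R = Rz(yaw) Ry(pitch) Rx(roll)).
In Python, from station import robot gives the robot as it stands.
- The arm moves only by the tool step_arm, never from a script. Its argument "steps" is a list that holds one entry, the list of rows, each a list of 7 numbers: the closure, from -1 (fully open) to 1 (shut), then the shift along the world's x, y, z in mm, then the turn, a rotation vector about the world's x, y, z in rad. A call has 1 to 8 rows; each row is the pose to reach, as a shift and turn from the pose commanded when the call began; what a row does not reach only later rows make up. A row lasts 1/12 s, in which the tool goes at most 41.7 mm and 7.16 degrees, less where a joint would pass 70% of its speed; a pose out of reach is approached as far as the arm can. A call with a gripper value outside its range is refused whole. The fingers move at their own pace and stop on an object; the grip force is fixed at half the most. Time passes only in rows, so rows that repeat a pose let the fingers close. It gives the time, the measured TCP pose, the force, the opening and the grip force at its end, in the units of the state.
- robot.state(): the state, without advancing time (a new reading comes with each control period).
- robot.camera(name): name is "scene" or "side" or "wrist"; returns a dict with "img" (480x640x3 uint8, blue, green, red), "fx", "fy", "cx", "cy" (pixels), "dist_coeffs" ([k1, k2, p1, p2, k3] as OpenCV has them; the pictures are not rectified), "cam_to_world" (4x4, takes a point from camera to world coordinates). Camera axes: x right, y down, z forward; pixel columns grow to the right and rows downward; lengths in m; the calibration is good to about 2 mm. A picture is of the moment at which its call begins. There is no depth.
- robot.close_job(): hands the job in; it is judged then, once.
The state is a dict: "t": time; "qpos": joint angles; "dq": joint speeds; "tau": joint torques, N m; "eef_pos": TCP position; "tcp_rot": TCP orientation; "ft_force": force on the tool from outside, world axes, zero at the start; "moment": the same for the moment, N m; "grip_width": finger opening in m; "finger_force": force on a finger pad.
Only numpy, scipy, OpenCV 4.12 (cv2) and the standard library are available. Lean on these libraries where they do the work, as an engineer would, in place of code of your own. Each camera call takes 0.05 s, during which the arm holds its last target. There are 200 camera calls.

## Working session

There is one attempt and no reset: what is moved stays moved. The work goes in short steps, Python scripts to look and compute and a tool call to move; the robot and the scene stay as the last step left them, time stands still between calls to the robot, and variables do not carry over. Pictures are saved under pics/ and viewed, at most 10 in all, crops included, and the job is handed in when it is done.

Besides the shell and the picture viewer there is one more tool, called in YAML: its name, and indented under it one key for each argument. step_arm: Moves the arm, as the interface text tells. Its arguments: {"type":"object","properties":{"steps":{"type":"array","items":{"type":"array","items":{"type":"array","items":{"type":"number"}}}}},"required":["steps"]}

```bash
mkdir -p pics; cat > h.py <<'E'
import numpy as np,cv2
from station import robot
def cam(n):
    c=robot.camera(n); c['K']=np.array([[c['fx'],0,c['cx']],[0,c['fy'],c['cy']],[0,0,1.]]); c['D']=np.array(c['dist_coeffs'],float); c['T']=np.array(c['cam_to_world']); return c
def ray(c,uv):
    p=cv2.undistortPoints(np.array(uv,float).reshape(-1,1,2),c['K'],c['D']).reshape(-1,2)
    d=np.c_[p,np.ones(len(p))]@c['T'][:3,:3].T
    return c['T'][:3,3],d
def onz(c,uv,z):
    o,d=ray(c,uv); return o+d*((z-o[2])/d[:,2])[:,None]
def proj(c,P):
    Ti=np.linalg.inv(c['T']); r=cv2.Rodrigues(Ti[:3,:3])[0]
    return cv2.projectPoints(np.array(P,float).reshape(-1,3),r,Ti[:3,3],c['K'],c['D'])[0].reshape(-1,2)
E
python3 - <<'E'
from h import *
for n in ['scene','side','wrist']:
    c=cam(n); cv2.imwrite(f'pics/{n}0.png',c['img']); print(n,c['T'].round(3).tolist(),c['fx'])
print(robot.state(), robot.pinch_z)
E
```

```text
scene [[0.576, -0.606, 0.549, -0.36], [-0.817, -0.412, 0.403, -0.674], [-0.018, -0.681, -0.732, 1.287], [0.0, 0.0, 0.0, 1.0]] 508.0509028305869
side [[-0.979, -0.071, 0.19, 0.264], [-0.202, 0.422, -0.884, 1.245], [-0.017, -0.904, -0.427, 0.671], [0.0, 0.0, 0.0, 1.0]] 464.6414873746639
wrist [[1.0, 0.001, -0.001, 0.551], [0.001, -0.957, -0.289, 0.081], [-0.001, 0.289, -0.957, 0.384], [0.0, 0.0, 0.0, 1.0]] 424.470743398282
{'t': 0.15, 'qpos': array([-8.45860677e-02,  3.51129206e-01,  1.65223742e+00,  1.26780835e-07,
        1.13911158e+00, -8.45966842e-02]), 'dq': array([-0.00044872, -0.00302559, -0.00131936, -0.0025057 ,  0.00073765,
        0.00098365]), 'tau': array([ 9.91285888e-04, -4.97462654e+01, -2.85344088e+01,  6.99646957e-02,
        2.45898723e-02, -7.18797719e-05]), 'eef_pos': array([5.49748339e-01, 5.46081745e-05, 2.18231010e-01]), 'tcp_rot': array([-3.14071028e+00, -7.49402605e-05,  1.57080686e+00]), 'ft_force': array([ 0.14716375,  0.37914378, -0.32269935]), 'moment': array([ 0.00095803, -0.01770777,  0.04864788]), 'finger_force': 0.0, 'grip_width': 0.09301810496287667} -0.0188
```

View pics/scene0.png

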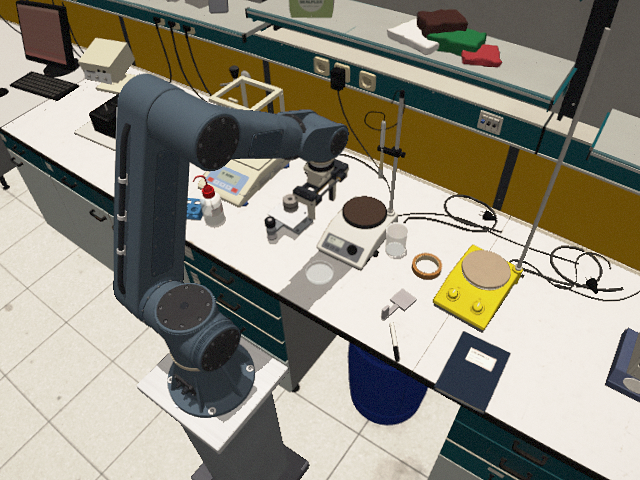

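View pics/side0.png

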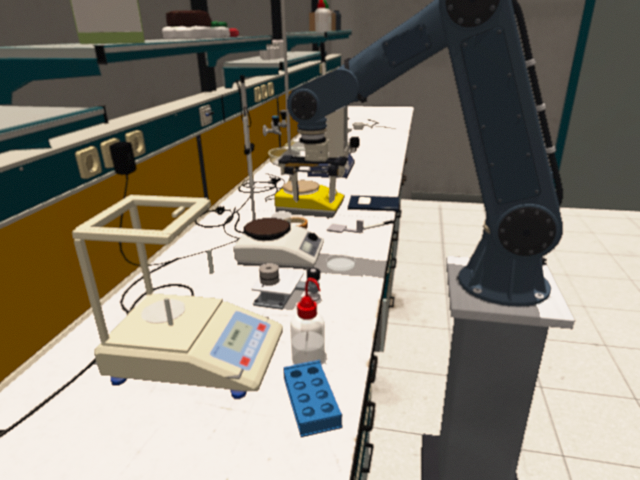

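The scene view shows the pad's square at about (403,298) with its tab at (387,311), and the shelf's knob at about (270,222). The wash bottle is at (212,203) and the dish at (320,273). In the side view the knob is at (314,274), just behind the bottle. Next I zoom in and cast rays.

```bash
python3 - <<'E'
from h import *
c=cam('scene'); im=c['img']
a=cv2.resize(im[185:255,240:330],None,fx=6,fy=6,interpolation=cv2.INTER_CUBIC)[:, :400]
b=cv2.resize(im[275:345,365:430],None,fx=6,fy=6,interpolation=cv2.INTER_CUBIC)
cv2.imwrite('pics/z.png',np.hstack([a,b]))
for n,uv,z in [('sq',(403,298),.01),('tab',(387,309),.05),('knob',(270,219),.095),('dish',(320,273),.016),('bottle',(213,210),.1),('beaker',(397,255),0),('stirfront',(340,262),.05),('pen',(392,325),.01),('pen2',(397,358),.01)]:
    print(n,onz(c,[uv],z).round(3))
E
```

```text
sq [[ 0.538 -0.313  0.01 ]]
tab [[ 0.448 -0.305  0.05 ]]
knob [[0.514 0.191 0.095]]
dish [[ 0.47  -0.044  0.016]]
bottle [[0.435 0.379 0.1  ]]
beaker [[ 0.691 -0.205  0.   ]]
stirfront [[ 0.521 -0.087  0.05 ]]
pen [[ 0.432 -0.335  0.01 ]]
pen2 [[ 0.343 -0.404  0.01 ]]
```

View pics/z.png

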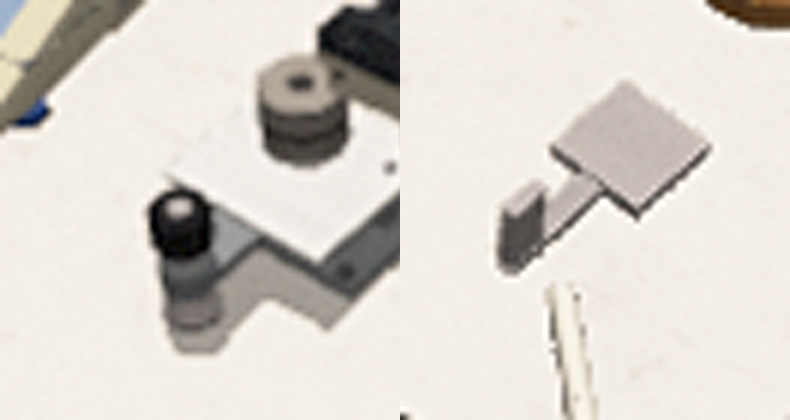

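The zoom shows the knob top centred at crop (181,207), the platform's front edge from (172,178) to (322,262), the pad's square corners, and the tab top at about (528,195).

```bash
python3 - <<'E'
from h import *
c=cam('scene')
A=lambda x,y:(x/6+240-1/12*5,y/6+185-5/12); B=lambda x,y:((x-400)/6+365-5/12,y/6+275-5/12)
pc=onz(c,[B(625,82),B(710,146),B(638,207),B(551,146)],.01); print('pad corners',pc.round(4).tolist(),pc.mean(0), np.linalg.norm(np.diff(pc,axis=0),axis=1))
t=onz(c,[B(528,195)],.05)[0]; print('tab',t); v=pc.mean(0)-t; print('d',np.hypot(*v[:2]),'yaw',np.arctan2(v[1],v[0]))
for i,j in [(1,0),(2,3)]:
    e=pc[i]-pc[j]; print(np.arctan2(e[1],e[0]))
k=onz(c,[A(181,207)],.0967)[0]; print('knob',k)
f=onz(c,[A(172,178),A(322,262)],.056); print('front',f, np.linalg.norm(f[0]-f[1])); e=f[0]-f[1]; print('shelf yaw',np.arctan2(e[1],e[0])-np.pi/2)
print('die',onz(c,[A(302,85)],.097))
E
```

```text
pad corners [[0.5695, -0.292, 0.01], [0.5577, -0.3492, 0.01], [0.5031, -0.337, 0.01], [0.5115, -0.2807, 0.01]] [ 0.53545575 -0.3147344   0.01      ] [0.05838251 0.05602079 0.05692129]
tab [ 0.45177643 -0.29882483  0.05      ]
d 0.0851782952411762 yaw -0.18788305285519996
-1.7741975270775006
-1.7194718326117007
knob [0.51227839 0.19024127 0.0967    ]
front [[0.55783009 0.23949473 0.056     ]
 [0.55263767 0.12500329 0.056     ]] 0.11460911545773823
shelf yaw -0.04532095371028477
die [[0.62974351 0.1957696  0.097     ]]
```

step_arm:
  steps:
    - [[-1,-100,-297,0,0,0,1.38],[-1,-100,-297,0,0,0,1.38],[-1,-100,-297,0,0,0,1.38],[-1,-100,-297,0,0,0,1.38],[-1,-100,-297,0,0,0,1.38],[-1,-100,-297,0,0,0,1.38],[-1,-100,-297,0,0,0,1.38],[-1,-100,-297,0,0,0,1.38]]

```text
t: 0.92
eef_pos: [0.4532, -0.2869, 0.2187]
tcp_rot: [3.142, 0.0, 2.479]
ft_force: [1.0, -0.3, 0.1]
grip_width: 0.0933
finger_force: 0.0
```

step_arm:
  steps:
    - [[-1,0,0,0,0,0,0.38],[-1,0,0,0,0,0,0.38],[-1,0,0,0,0,0,0.38],[-1,0,0,0,0,0,0.38],[-1,0,0,0,0,0,0.38]]

```text
t: 1.33
eef_pos: [0.4541, -0.2853, 0.2186]
tcp_rot: [3.142, -0.0, 2.85]
ft_force: [0.1, -0.2, 0.4]
grip_width: 0.0929
finger_force: 0.0
```

```bash
python3 - <<'E'
from h import *
c=cam('wrist'); cv2.imwrite('pics/w1.png',c['img']); s=robot.state(); print(s['t'],s['eef_pos'],s['tcp_rot'],s['qpos'])
print(c['T'].round(3))
print(proj(c,[[.4478,-.298,.05],[.5355,-.3147,.01]]))
E
```

```text
1.3833 [ 0.4541855  -0.28522783  0.21861951] [ 3.14156686e+00 -4.17521144e-05  2.84959188e+00] [-6.47568602e-01  3.25991954e-01  1.68707492e+00  1.06759127e-05
  1.12857391e+00 -1.92636872e+00]
[[ 0.287  0.917  0.277  0.378]
 [ 0.958 -0.274 -0.083 -0.262]
 [ 0.     0.289 -0.957  0.385]
 [ 0.     0.     0.     1.   ]]
[[301.6556795  209.74451621]
 [313.92007666 290.70644243]]
```

View pics/w1.png

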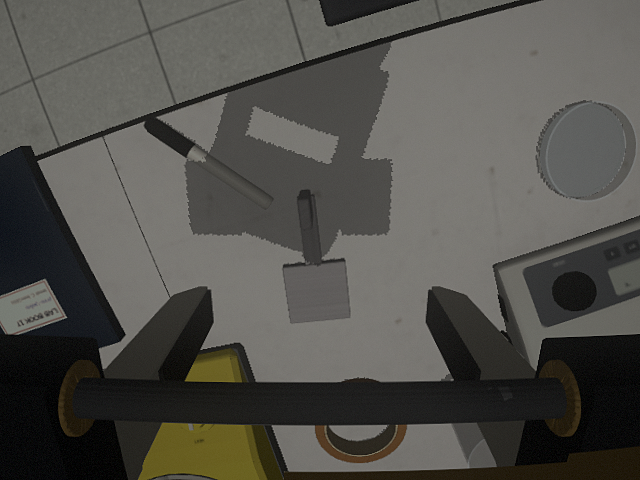

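The wrist view shows the pad's square corners at about (283,265), (345,258), (350,318) and (289,323). The tab top is centred near (306,209), and the pen tip is at (270,203), beside the left finger's path. A part-open gripper with the TCP above pen height will clear it.

```bash
python3 - <<'E'
from h import *
c=cam('wrist'); s=robot.state()
im=c['img'];g=cv2.cvtColor(im,cv2.COLOR_BGR2GRAY)
p=onz(c,[(283,265),(345,258),(350,318),(289,323)],.01); m=p.mean(0); print(p.round(4),m,np.linalg.norm(np.diff(p,axis=0),axis=1))
for i,j in [(3,0),(2,1)]:
    e=p[i]-p[j]; print(np.arctan2(e[1],e[0]))
t=onz(c,[(306,209)],.05)[0]; v=m-t; print('tab',t,np.hypot(*v[:2]),np.arctan2(v[1],v[0]))
print('penTip',onz(c,[(270,203)],.008), s['eef_pos'])
cv2.imwrite('pics/w1z.png',cv2.convertScaleAbs(cv2.resize(im[170:335,240:365],None,fx=3.5,fy=3.5,interpolation=cv2.INTER_CUBIC),alpha=1.5))
E
```

```text
[[ 0.502  -0.3349  0.01  ]
 [ 0.5121 -0.2771  0.01  ]
 [ 0.5737 -0.2892  0.01  ]
 [ 0.5618 -0.3484  0.01  ]] [ 0.53739569 -0.31241595  0.01      ] [0.05867814 0.06286701 0.06033161]
-0.22117177133661775
-0.19394695041403165
tab [ 0.44828166 -0.29438245  0.05      ] 0.09092039245013026 -0.19966794364558654
penTip [[ 0.4423721 -0.3280378  0.008    ]] [ 0.45421031 -0.28517863  0.21861095]
```

View pics/w1z.png

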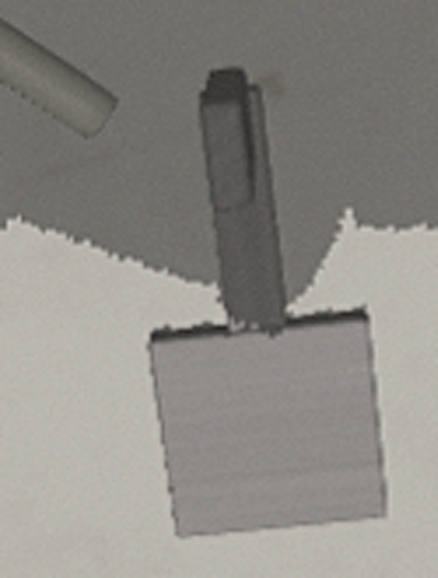

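The zoom puts the tab top's centre at (305,214), which is (0.451,-0.295). That agrees with the square's centre less 88 mm.

step_arm:
  steps:
    - [[0.1,-3,-10,-20,0,0,0.09],[0.1,-3,-10,-50,0,0,0.09],[0.1,-3,-10,-90,0,0,0.09],[0.1,-3,-10,-120,0,0,0.09],[0.1,-3,-10,-140,0,0,0.09],[0.1,-3,-10,-140,0,0,0.09],[0.1,-3,-10,-140,0,0,0.09]]

```text
t: 2.02
eef_pos: [0.4511, -0.2951, 0.0785]
tcp_rot: [3.141, -0.001, 2.942]
ft_force: [-0.1, -0.5, 0.4]
grip_width: 0.0512
finger_force: 0.0
```

```bash
python3 - <<'E'
from h import *
c=cam('wrist'); s=robot.state(); print(s['eef_pos'],s['tcp_rot'],s['grip_width'])
cv2.imwrite('pics/w2.png',cv2.convertScaleAbs(c['img'],alpha=1.5))
E
```

```text
[ 0.45169258 -0.29560485  0.07963222] [-3.14116569e+00  8.34643984e-04  2.94251777e+00] 0.04660173769920581
```

View pics/w2.png

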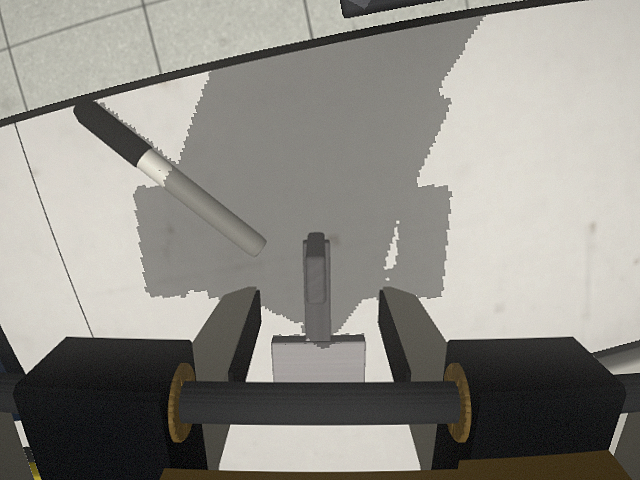

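The tab (x≈316) lies midway between the fingers (260 and 379), with the pen clear to the left. I go down and grip.

step_arm:
  steps:
    - [[0.1,0,0,-20,0,0,0],[0.1,0,0,-40,0,0,0],[0.1,0,0,-55,0,0,0],[0.1,0,0,-57,0,0,0],[0.1,0,0,-57,0,0,0],[1,0,0,-57,0,0,0],[1,0,0,-57,0,0,0],[1,0,0,-57,0,0,0]]

```text
t: 2.73
eef_pos: [0.4517, -0.2958, 0.0229]
tcp_rot: [-3.141, 0.002, 2.944]
ft_force: [-0.2, -0.6, -0.5]
grip_width: 0.0266
finger_force: 0.0
```

step_arm:
  steps:
    - [[1,0,0,0,0,0,0],[1,0,0,0,0,0,0],[1,0,0,0,0,0,0],[1,0,0,0,0,0,0]]

```text
t: 3.07
eef_pos: [0.4513, -0.2955, 0.022]
tcp_rot: [-3.141, 0.0, 2.944]
ft_force: [-1.1, 0.0, 6.0]
grip_width: 0.0097
finger_force: 30.0
```

step_arm:
  steps:
    - [[1,0,0,15,0,0,0],[1,0,0,35,0,0,0],[1,-10,0,65,0,0,0],[1,-30,10,95,0,0,0],[1,-50,40,125,0,0,0.05],[1,-70,80,140,0,0,0.1],[1,-80,120,150,0,0,0.16],[1,-80,160,150,0,0,0.16]]

```text
t: 3.73
eef_pos: [0.3702, -0.143, 0.1724]
tcp_rot: [-3.141, 0.001, 3.105]
ft_force: [0.9, 0.3, -1.4]
grip_width: 0.0099
finger_force: 30.0
```

step_arm:
  steps:
    - [[1,0,40,0,0,0,0],[1,0,80,0,0,0,0],[1,0,120,0,0,0,0],[1,0,160,0,0,0,0],[1,0,200,0,0,0,0],[1,0,240,0,0,0,0],[1,0,280,0,0,0,0],[1,-10,310,0,0,0,0]]

```text
t: 4.4
eef_pos: [0.3618, 0.1688, 0.1712]
tcp_rot: [3.141, 0.001, 3.104]
ft_force: [0.5, -1.4, -1.7]
grip_width: 0.0096
finger_force: 30.0
```

step_arm:
  steps:
    - [[1,0,10,0,0,0,0],[1,0,17,0,0,0,0],[1,0,17,0,0,0,0],[1,0,17,0,0,0,0]]

```text
t: 4.73
eef_pos: [0.3618, 0.1824, 0.171]
tcp_rot: [-3.141, -0.0, 3.104]
ft_force: [0.8, -0.7, -2.4]
grip_width: 0.0098
finger_force: 30.0
```

```bash
python3 - <<'E'
from h import *
c=cam('wrist'); s=robot.state(); print(s['t'],s['eef_pos'],s['tcp_rot'],s['grip_width'],s['finger_force'],s['qpos'])
cv2.imwrite('pics/w3.png',cv2.convertScaleAbs(c['img'],alpha=1.3)); print(proj(c,[[.512,.19,.096],[.512,.19,.057]]))
E
```

```text
4.7833 [0.36185469 0.1821101  0.17101939] [-3.14121662e+00 -3.73663717e-04  3.10272446e+00] 0.009454834349865321 29.999436736106873 [ 3.51359729e-01  1.51773770e-01  2.05208200e+00 -2.54955756e-04
  9.38225510e-01 -1.18041769e+00]
[[337.76204349 446.43006132]
 [335.8359843  410.77108986]]
```

View pics/w3.png

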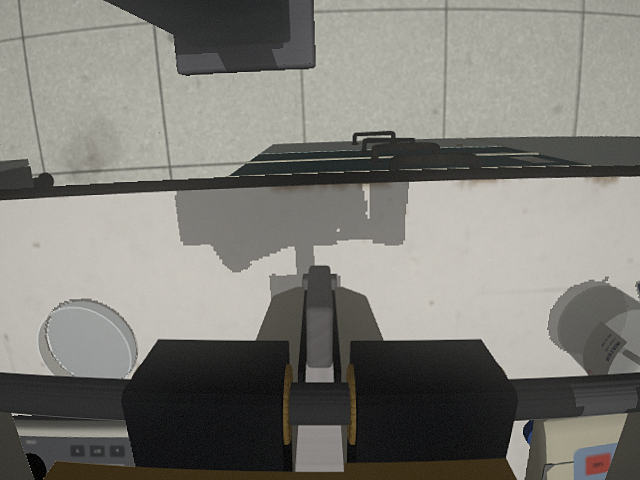

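The wrist camera looks backwards here: it shows the pad held firmly and the dish at (90,340), but not the shelf. I'll triangulate the knob from the saved scene and side images instead.

```bash
python3 - <<'E'
from h import *
R=[];crops=[]
for n,guess in [('scene',(270,222)),('side',(314,274))]:
    c=cam(n); im=cv2.imread(f'pics/{n}0.png'); u,v=guess
    m=(im.max(2)<45).astype(np.uint8)
    k,lab,st,ce=cv2.connectedComponentsWithStats(m,connectivity=4)
    for i in range(1,k):
        if abs(ce[i]-guess).max()<14 and st[i,4]>15: print(n,st[i],ce[i].round(2))
    print('proj guess',proj(c,[[.512,.190,.0967],[.512,.190,.084],[.512,.19,.071]]).round(1).tolist())
    crops.append(cv2.resize(im[v-25:v+25,u-35:u+35] ,None,fx=8,fy=8,interpolation=cv2.INTER_CUBIC)[:,80:480])
    now=c['img']; cv2.imwrite(f'pics/{n}_now.png',now)
cv2.imwrite('pics/kz.png',np.hstack(crops))
E
```

```text
scene [265 217  10  11  72] [269.94 222.96]
proj guess [[269.8, 219.2], [270.1, 221.8], [270.5, 224.6]]
side [308 270  12  10  68] [313.54 274.18]
proj guess [[312.3, 268.4], [312.4, 272.6], [312.5, 276.9]]
```

View pics/kz.png

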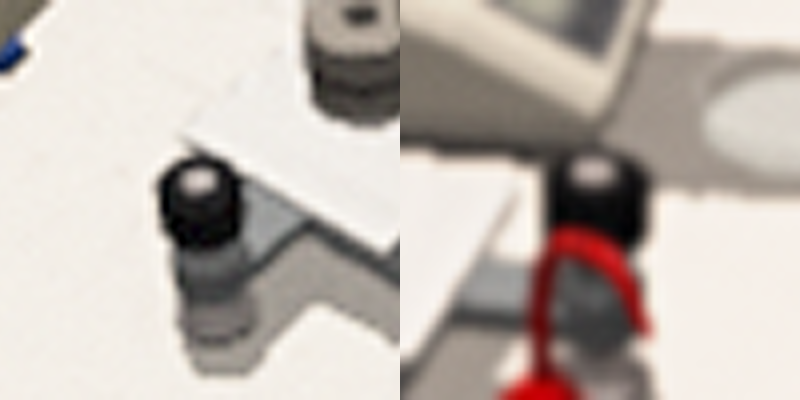

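The crops show the knob top at scene (269.5,219.1) and side (313,269.6). Now I triangulate both.

```bash
python3 - <<'E'
from h import *
from scipy.optimize import least_squares
cs,cd=cam('scene'),cam('side')
a,b=np.array([269.5,219.1]),np.array([313.1,269.6])
f=lambda P:np.r_[proj(cs,P)[0]-a,proj(cd,P)[0]-b]
r=least_squares(f,[.512,.19,.096]); print(r.x,r.fun)
for z in (.0954,.0967,.098):
    r=least_squares(lambda p:f([p[0],p[1],z]),[.512,.19]); print(z,r.x,r.fun.round(2))
E
```

```text
[0.5105732  0.19161708 0.09487347] [-0.33672     0.50627453 -0.38615512 -0.28113753]
0.0954 [0.51045588 0.19175453] [-0.41  0.4  -0.36 -0.43]
0.0967 [0.51016663 0.19209324] [-0.58  0.13 -0.29 -0.8 ]
0.098 [0.50987795 0.192431  ] [-0.75 -0.13 -0.22 -1.17]
```

The axis is at about (0.511,0.191), so the TCP target is about (0.424,0.195). I back off, then lower in front of the shelf.

step_arm:
  steps:
    - [[1,-25,5,0,0,0,0],[1,-45,13,0,0,0,0],[1,-45,13,-30,0,0,0],[1,-45,13,-65,0,0,0],[1,-45,13,-100,0,0,0],[1,-45,13,-130,0,0,0],[1,-45,13,-143,0,0,0],[1,-45,13,-145,0,0,0]]

```text
t: 5.65
eef_pos: [0.3156, 0.1951, 0.0241]
tcp_rot: [-3.14, -0.004, 3.103]
ft_force: [-0.7, 0.3, -2.0]
grip_width: 0.0101
finger_force: 30.0
```

step_arm:
  steps:
    - [[1,0,0,0,0,0,0],[1,0,0,0,0,0,0],[1,0,0,-1.5,0,0,0],[1,0,0,-2,0,0,0],[1,0,0,-2,0,0,0],[1,0,0,-2,0,0,0]]

```text
t: 6.15
eef_pos: [0.3169, 0.1962, 0.0246]
tcp_rot: [3.141, 0.001, 3.104]
ft_force: [0.1, -0.1, -2.0]
grip_width: 0.01
finger_force: 30.0
```

```bash
python3 - <<'E'
from h import *
s=robot.state(); print(s['t'],s['eef_pos'],s['tcp_rot'],s['ft_force'],s['moment'])
a=cam('side')['img'];b=cam('scene')['img']
cv2.imwrite('pics/p1.png',np.hstack([cv2.resize(a[230:330,260:360],(400,400),interpolation=2),cv2.resize(b[190:290,220:320],(400,400),interpolation=2)]))
E
```

```text
6.15 [0.31693022 0.19623376 0.02458922] [3.14114635e+00 8.65251122e-04 3.10373781e+00] [ 0.12082042 -0.10218058 -2.02342918] [0.122813   0.04223739 0.00188523]
```

View pics/p1.png

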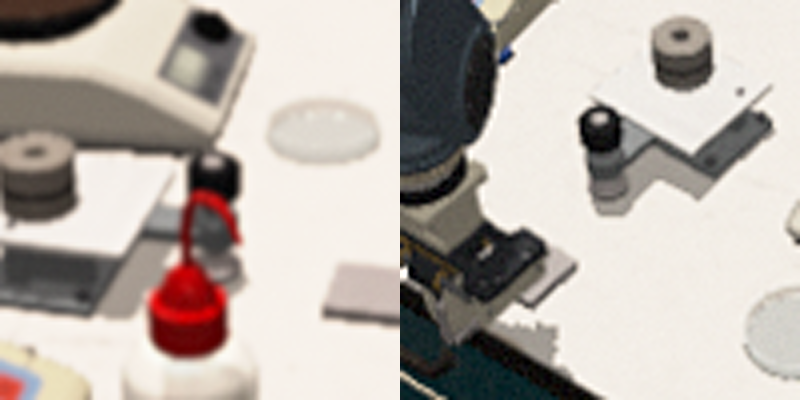

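The pad is flat in front of the foot, at side-crop (360,290) and scene-crop (555,275). Next: lower it to touch.

step_arm:
  steps:
    - [[1,0,0,-1,0,0,0],[1,0,0,-1.5,0,0,0],[1,0,0,-1.5,0,0,0],[1,0,0,-1.5,0,0,0]]

```text
t: 6.58
eef_pos: [0.3166, 0.1961, 0.0226]
tcp_rot: [-3.141, -0.0, 3.104]
ft_force: [-0.1, -0.6, -2.0]
grip_width: 0.0101
finger_force: 30.0
```

step_arm:
  steps:
    - [[1,10,-1,0,0,0,0],[1,25,-1,0,0,0,0],[1,40,-1,0,0,0,0],[1,55,-1,0,0,0,0],[1,70,-1,0,0,0,0],[1,80,-1,0,0,0,0],[1,80,-1,0,0,0,0]]

```text
t: 7.17
eef_pos: [0.399, 0.1952, 0.0228]
tcp_rot: [3.141, 0.002, 3.103]
ft_force: [-0.9, 0.3, -1.7]
grip_width: 0.01
finger_force: 30.0
```

step_arm:
  steps:
    - [[1,8,0,0,0,0,0],[1,16,0,0,0,0,0],[1,24,0,0,0,0,0],[1,27.5,0,0,0,0,0],[1,27.5,0,0,0,0,0],[1,27.5,0,0,0,0,0]]

```text
t: 7.67
eef_pos: [0.424, 0.195, 0.0225]
tcp_rot: [-3.141, -0.0, 3.104]
ft_force: [-1.1, 0.8, -2.5]
grip_width: 0.0097
finger_force: 30.0
```

```bash
python3 - <<'E'
from h import *
s=robot.state(); print(s['t'],s['eef_pos'],s['tcp_rot'],s['ft_force'],s['moment'])
a=cam('side');b=cam('scene')
cv2.imwrite('pics/p2.png',np.hstack([cv2.resize(a['img'][255:315,285:345],(400,400),interpolation=2),cv2.resize(b['img'][205:265,240:300],(400,400),interpolation=2)]))
cor=np.array([[.03,.03,.01],[.03,-.03,.01],[-.03,-.03,.01],[-.03,.03,.01]])+[.511,.191,0]
print(((proj(a,cor)-[285,255])*400/60).round(),((proj(b,cor)-[240,205])*400/60+[400,0]).round())
E
```

```text
7.6667 [0.42399122 0.19503747 0.02254324] [-3.14142833e+00 -4.02738196e-04  3.10365974e+00] [-1.05502671  0.78287527 -2.46886966] [0.11676033 0.08796192 0.00137126]
[[100. 311.]
 [134. 235.]
 [275. 248.]
 [247. 325.]] [[604. 156.]
 [692. 202.]
 [620. 272.]
 [531. 224.]]
```

View pics/p2.png

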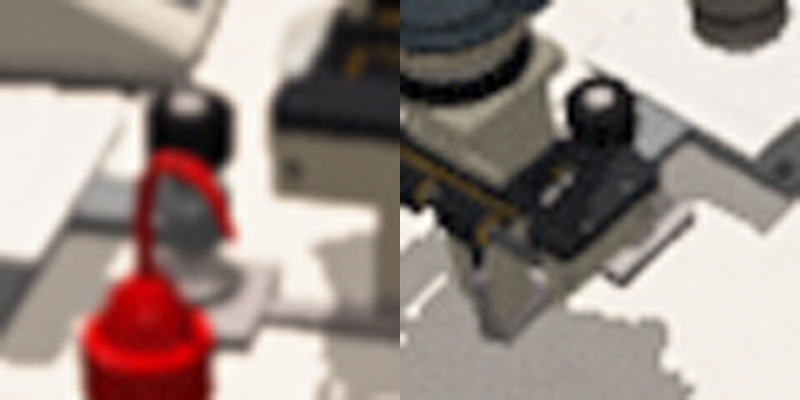

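The side view shows the sole (205,275) on the pad with about the expected 11 mm margin to the front edge. The scene view shows the pad's right edge within a pixel of the prediction, so I let it down and release.

step_arm:
  steps:
    - [[1,0,0,-0.7,0,0,0],[1,0,0,-0.7,0,0,0],[0.3,0,0,-0.7,0,0,0],[0.3,0,0,-0.7,0,0,0],[0.3,0,0,-0.7,0,0,0],[0.3,0,0,-0.7,0,0,0],[0.3,0,0,-0.7,0,0,0],[0.3,0,0,-0.7,0,0,0]]

```text
t: 8.43
eef_pos: [0.4242, 0.1951, 0.022]
tcp_rot: [3.142, 0.0, 3.104]
ft_force: [0.7, -0.2, -0.4]
grip_width: 0.0325
finger_force: 0.0
```

step_arm:
  steps:
    - [[0.1,0,0,15,0,0,0],[0.1,0,0,40,0,0,0],[0.1,0,0,70,0,0,0],[0,-10,0,100,0,0,0],[0,-20,0,130,0,0,0],[0,-20,0,160,0,0,0],[0,-20,0,180,0,0,0],[-0.3,-20,0,180,0,0,0]]

```text
t: 9.1
eef_pos: [0.4057, 0.1957, 0.2058]
tcp_rot: [3.139, 0.006, 3.104]
ft_force: [0.7, 0.5, 0.1]
grip_width: 0.0494
finger_force: 0.0
```

```bash
python3 - <<'E'
from h import *
s=robot.state(); print(s['t'],s['eef_pos'],s['tcp_rot'],s['ft_force'],s['moment'],s['qpos'])
a=cam('side');b=cam('scene');w=cam('wrist'); cv2.imwrite('pics/w4.png',w['img'])
cv2.imwrite('pics/p3.png',np.hstack([cv2.resize(a['img'][255:315,285:345],(400,400),interpolation=2),cv2.resize(b['img'][205:265,240:300],(400,400),interpolation=2)]))
E
```

```text
9.1 [0.40572623 0.1957382  0.20580848] [3.13912964 0.00616377 3.10384625] [0.69993331 0.54083604 0.0512308 ] [ 0.1042352  -0.13069494 -0.00259691] [ 3.46106936e-01  1.81162699e-01  1.91467875e+00 -2.84427671e-05
  1.03911360e+00 -1.18693624e+00]
```

View pics/p3.png

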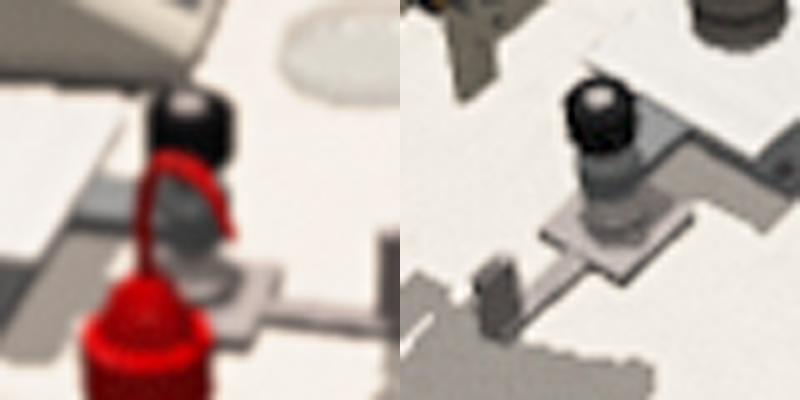

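The pad lies flat with the sole well inside the square: the pad's side corners average to scene-crop (617,221), against a sole centre near (618,222). Now I go over the knob, pre-turned counter-clockwise.

step_arm:
  steps:
    - [[-1,30,0,0,0,0,0.125],[-1,60,-2,0,0,0,0.25],[-1,90,-4,0,0,0,0.375],[-1,105,-5,0,0,0,0.5],[-1,105,-5,0,0,0,0.625],[-1,105,-5,0,0,0,0.75],[-1,105,-5,0,0,0,0.87],[-1,105,-5,0,0,0,0.99]]

```text
t: 9.92
eef_pos: [0.5086, 0.1898, 0.1999]
tcp_rot: [3.139, -0.003, -2.184]
ft_force: [0.8, 0.4, 0.2]
grip_width: 0.0933
finger_force: 0.0
```

step_arm:
  steps:
    - [[-1,0,0,0,0,0,0.12],[-1,0,0,0,0,0,0.24],[-1,0,0,0,0,0,0.31],[-1,0,0,0,0,0,0.31],[-1,0,0,0,0,0,0.31]]

```text
t: 10.33
eef_pos: [0.5087, 0.1899, 0.2006]
tcp_rot: [3.14, -0.001, -1.882]
ft_force: [0.4, -0.1, -0.6]
grip_width: 0.0933
finger_force: 0.0
```

step_arm:
  steps:
    - [[-1,2,1,-20,0,0,0],[-1,2,1,-45,0,0,0],[-1,2,1,-70,0,0,0],[-1,2,1,-95,0,0,0],[-1,2,1,-115,0,0,0],[-1,2,1,-127,0,0,0],[-1,2,1,-130,0,0,0],[-1,2,1,-130,0,0,0]]

```text
t: 11.0
eef_pos: [0.5109, 0.191, 0.0714]
tcp_rot: [3.14, -0.001, -1.881]
ft_force: [-0.6, 0.4, 0.7]
grip_width: 0.0929
finger_force: 0.0
```

step_arm:
  steps:
    - [[0,0,0,0,0,0,0],[0,0,0,0,0,0,0],[0,0,0,0,0,0,0],[0,0,0,0,0,0,0],[0,0,0,0,0,0,0],[0,0,0,0,0,0,0]]

```text
t: 11.5
eef_pos: [0.5113, 0.1911, 0.0722]
tcp_rot: [-3.141, 0.0, -1.879]
ft_force: [-0.4, -0.7, 0.4]
grip_width: 0.0576
finger_force: 0.0
```

step_arm:
  steps:
    - [[1,0,0,0,0,0,0],[1,0,0,0,0,0,0],[1,0,0,0,0,0,0],[1,0,0,0,0,0,0],[1,0,0,0,0,0,0]]

```text
t: 11.92
eef_pos: [0.5114, 0.191, 0.072]
tcp_rot: [-3.141, 0.0, -1.879]
ft_force: [1.8, -1.2, -0.8]
grip_width: 0.0353
finger_force: 30.0
```

```bash
python3 - <<'E'
from h import *
s=robot.state(); print(s)
E
```

```text
{'t': 11.9167, 'qpos': array([ 2.72319259e-01,  5.39231783e-01,  1.77847684e+00, -2.24795894e-04,
        8.23410176e-01, -2.56048528e+00]), 'dq': array([ 9.84708148e-05,  1.23154478e-03,  2.94628612e-05, -1.42047844e-03,
       -1.20826028e-03,  4.11117530e-04]), 'tau': array([ 7.56710730e-01, -5.35404682e+01, -2.12804461e+01,  1.62790278e-01,
        3.36529473e-01, -6.32974698e-04]), 'eef_pos': array([0.51141213, 0.19104682, 0.07200063]), 'tcp_rot': array([-3.14110604e+00,  1.22240408e-04, -1.87943165e+00]), 'ft_force': array([ 1.84214255, -1.21704317, -0.80885571]), 'moment': array([ 6.77839795e-03, -2.32482317e-01, -1.17675812e-05]), 'finger_force': 29.997343719005585, 'grip_width': 0.03528094966046963}
```

The knob is gripped well centred. I turn clockwise, sinking 1.27 mm per radian; the free travel is at least 1.8 rad.

step_arm:
  steps:
    - [[1,0,0,-0.1,0,0,-0.1],[1,0,0,-0.3,0,0,-0.2],[1,0,0,-0.4,0,0,-0.3],[1,0,0,-0.5,0,0,-0.4],[1,0,0,-0.6,0,0,-0.5],[1,0,0,-0.8,0,0,-0.6],[1,0,0,-0.9,0,0,-0.7],[1,0,0,-0.9,0,0,-0.7]]

```text
t: 12.58
eef_pos: [0.5107, 0.1916, 0.071]
tcp_rot: [3.14, -0.0, -2.584]
ft_force: [-2.6, 3.6, 2.5]
grip_width: 0.035
finger_force: 30.0
```

```bash
cat > m.py <<'E'
from h import *
s=robot.state(); print(s['t'],s['eef_pos'],s['tcp_rot'][2],s['ft_force'].round(1),s['moment'].round(4),s['grip_width'],s['qpos'][5])
E
python3 m.py
```

```text
12.5833 [0.51070788 0.19159745 0.07104733] -2.5842677005140864 [-2.6  3.6  2.5] [ 1.1457  0.6379 -0.0353] 0.03498475400328028 -1.855961908439096
```

step_arm:
  steps:
    - [[1,0,0,-0.1,0,0,-0.1],[1,0,0,-0.3,0,0,-0.2],[1,0,0,-0.4,0,0,-0.3],[1,0,0,-0.5,0,0,-0.4],[1,0,0,-0.6,0,0,-0.5],[1,0,0,-0.8,0,0,-0.6],[1,0,0,-0.9,0,0,-0.7],[1,0,0,-0.9,0,0,-0.72]]

```text
t: 13.25
eef_pos: [0.5108, 0.1925, 0.0702]
tcp_rot: [3.14, -0.001, 2.981]
ft_force: [-3.8, 11.5, 1.0]
grip_width: 0.0357
finger_force: 30.0
```

```bash
python3 m.py
```

```text
13.25 [0.5107572  0.19245367 0.07018135] 2.9810095808826 [-3.8 11.5  1. ] [2.4842 0.5602 0.0573] 0.035712266076300805 -1.1383173658674157
```

step_arm:
  steps:
    - [[1,0,0.8,0,0,0,0],[1,0,1.5,0,0,0,0],[1,0,1.5,-0.1,0,0,-0.1],[1,0,1.5,-0.3,0,0,-0.2],[1,0,1.5,-0.4,0,0,-0.28],[1,0,1.5,-0.4,0,0,-0.3],[1,0,1.5,-0.4,0,0,-0.3]]

```text
t: 13.83
eef_pos: [0.5109, 0.1932, 0.0697]
tcp_rot: [3.141, -0.001, 2.685]
ft_force: [-3.7, 6.2, 1.0]
grip_width: 0.0351
finger_force: 30.0
```

```bash
python3 m.py
```

```text
13.8333 [0.51087723 0.19322222 0.06974931] 2.6851173384327485 [-3.7  6.2  1. ] [ 1.3349  0.4212 -0.1315] 0.03505046902074449 -0.8394655940080995
```

step_arm:
  steps:
    - [[1,0,0,-0.05,0,0,-0.05],[1,0,0,-0.1,0,0,-0.1],[1,0,0,-0.1,0,0,-0.1],[1,0,0,-0.1,0,0,-0.1]]

```text
t: 14.17
eef_pos: [0.511, 0.1933, 0.0697]
tcp_rot: [3.141, -0.001, 2.586]
ft_force: [-2.8, 6.0, 1.2]
grip_width: 0.0355
finger_force: 30.0
```

```bash
python3 m.py
```

```text
14.1667 [0.51101041 0.19331955 0.0696956 ] 2.586294628209417 [-2.8  6.   1.2] [1.4673 0.318  0.0023] 0.035521700632634566 -0.740698235034912
```

```bash
cat > m2.py <<'E'
from h import *
L=[]
for i in range(10):
    robot.camera('wrist'); s=robot.state(); L.append(np.r_[s['moment'],s['ft_force'],s['tau'][5],s['tcp_rot'][2],s['eef_pos']])
L=np.array(L); print(s['t'],'mz',L[:,2].round(3),'mean',L[:,2].mean().round(4)); print(L.mean(0).round(4), L[:,6].round(3))
E
python3 m2.py
```

```text
14.6667 mz [-0.071 -0.067 -0.038 -0.043 -0.012 -0.051 -0.076 -0.05  -0.092 -0.06 ] mean -0.056
[ 1.4977  0.2776 -0.056  -2.3409  6.5365  0.5962 -0.0512  2.5866  0.511
  0.1933  0.0697] [-0.013 -0.047 -0.055 -0.056 -0.057 -0.057 -0.057 -0.057 -0.057 -0.057]
```

The joint-6 torque is the clean signal. I read it while still creeping forward, where the free turning moment is about 0.06.

step_arm:
  steps:
    - [[1,0,0.8,0,0,0,-0.03],[1,0,0.8,-0.1,0,0,-0.06],[1,0,0.8,-0.1,0,0,-0.09],[1,0,0.8,-0.2,0,0,-0.12],[1,0,0.8,-0.2,0,0,-0.15],[1,0,0.8,-0.2,0,0,-0.18]]

```text
t: 15.17
eef_pos: [0.5111, 0.1937, 0.0695]
tcp_rot: [3.141, -0.0, 2.406]
ft_force: [-2.3, 4.0, -0.7]
grip_width: 0.035
finger_force: 30.0
```

```bash
cat > m.py <<'E'
from h import *
s=robot.state(); print(s['t'],s['eef_pos'],s['tcp_rot'][2],s['ft_force'].round(1),'mz',s['moment'][2].round(4),'tau6',s['tau'][5].round(4),'dq6',s['dq'][5].round(3),s['qpos'][5])
E
python3 m.py
```

```text
15.1667 [0.51110917 0.19374316 0.06945949] 2.4055137200977446 [-2.3  4.  -0.7] mz 0.0857 tau6 -0.5308 dq6 0.357 -0.5583118383020278
```

step_arm:
  steps:
    - [[1,0,0,0,0,0,-0.03],[1,0,0,-0.1,0,0,-0.06],[1,0,0,-0.1,0,0,-0.09],[1,0,0,-0.1,0,0,-0.12],[1,0,0,-0.1,0,0,-0.15]]

```text
t: 15.58
eef_pos: [0.5112, 0.1938, 0.0693]
tcp_rot: [3.141, -0.0, 2.256]
ft_force: [-1.1, 4.5, -0.9]
grip_width: 0.0354
finger_force: 30.0
```

```bash
python3 m.py
```

```text
15.5833 [0.51123752 0.19384    0.06930446] 2.2555115071285297 [-1.1  4.5 -0.9] mz 0.0729 tau6 -0.5276 dq6 0.358 -0.4083075083506951
```

step_arm:
  steps:
    - [[1,0,0,0,0,0,-0.03],[1,0,0,-0.1,0,0,-0.06],[1,0,0,-0.1,0,0,-0.09],[1,0,0,-0.1,0,0,-0.12],[1,0,0,-0.2,0,0,-0.15]]

```text
t: 16.0
eef_pos: [0.5114, 0.1939, 0.0691]
tcp_rot: [3.14, -0.0, 2.106]
ft_force: [-0.1, 4.9, -2.1]
grip_width: 0.0356
finger_force: 30.0
```

```bash
python3 m.py
```

```text
16.0 [0.51141888 0.19391259 0.06909444] 2.105543504123648 [-0.1  4.9 -2.1] mz 0.0536 tau6 -0.5277 dq6 0.359 -0.25832751369026574
```

step_arm:
  steps:
    - [[1,0,0,0,0,0,-0.03],[1,0,0,-0.1,0,0,-0.06],[1,0,0,-0.1,0,0,-0.09],[1,0,0,-0.1,0,0,-0.12],[1,0,0,-0.2,0,0,-0.15]]

```text
t: 16.42
eef_pos: [0.5116, 0.194, 0.0689]
tcp_rot: [3.14, -0.0, 1.956]
ft_force: [1.2, 5.4, -2.5]
grip_width: 0.0354
finger_force: 30.0
```

```bash
python3 m.py
```

```text
16.4167 [0.51161464 0.19399957 0.06894766] 1.9555261061747367 [ 1.2  5.4 -2.5] mz 0.0835 tau6 -0.5264 dq6 0.359 -0.10830529708982445
```

Joint-6 torque while creeping is steady at −0.527, which is a good baseline. I keep turning.

step_arm:
  steps:
    - [[1,0,0,0,0,0,-0.03],[1,0,0,-0.1,0,0,-0.06],[1,0,0,-0.1,0,0,-0.09],[1,0,0,-0.1,0,0,-0.12],[1,0,0,-0.2,0,0,-0.15]]

```text
t: 16.83
eef_pos: [0.5118, 0.194, 0.0688]
tcp_rot: [3.14, -0.001, 1.806]
ft_force: [2.5, 5.2, -2.2]
grip_width: 0.0356
finger_force: 30.0
```

```bash
python3 m.py
```

```text
16.8333 [0.51179792 0.1940403  0.06876507] 1.8055715127032204 [ 2.5  5.2 -2.2] mz 0.0569 tau6 -0.5253 dq6 0.358 0.041676592830469754
```

step_arm:
  steps:
    - [[1,0,0,0,0,0,-0.03],[1,0,0,-0.1,0,0,-0.06],[1,0,0,-0.1,0,0,-0.09],[1,0,0,-0.1,0,0,-0.12],[1,0,0,-0.2,0,0,-0.15]]

```text
t: 17.25
eef_pos: [0.512, 0.194, 0.0686]
tcp_rot: [3.139, -0.001, 1.656]
ft_force: [2.5, 5.7, -3.4]
grip_width: 0.0353
finger_force: 30.0
```

```bash
python3 m.py
```

```text
17.25 [0.51196765 0.19401851 0.06857212] 1.6555275583177282 [ 2.5  5.7 -3.4] mz 0.0256 tau6 -0.5242 dq6 0.359 0.19170192129435545
```

step_arm:
  steps:
    - [[1,0,0,0,0,0,-0.03],[1,0,0,-0.1,0,0,-0.06],[1,0,0,-0.1,0,0,-0.09],[1,0,0,-0.1,0,0,-0.12],[1,0,0,-0.2,0,0,-0.15]]

```text
t: 17.67
eef_pos: [0.5122, 0.194, 0.0684]
tcp_rot: [3.139, -0.001, 1.506]
ft_force: [3.7, 5.6, -3.4]
grip_width: 0.0353
finger_force: 30.0
```

```bash
python3 m.py
```

```text
17.6667 [0.51216645 0.19403479 0.06841035] 1.5056474565806246 [ 3.7  5.6 -3.4] mz 0.0987 tau6 -0.5211 dq6 0.358 0.3416545967431372
```

step_arm:
  steps:
    - [[1,0,0,0,0,0,-0.03],[1,0,0,-0.1,0,0,-0.06],[1,0,0,-0.1,0,0,-0.09],[1,0,0,-0.1,0,0,-0.12],[1,0,0,-0.1,0,0,-0.15]]

```text
t: 18.08
eef_pos: [0.5123, 0.194, 0.0683]
tcp_rot: [3.139, -0.002, 1.356]
ft_force: [4.8, 5.0, -6.5]
grip_width: 0.0353
finger_force: 30.0
```

```bash
python3 m.py
```

```text
18.0833 [0.51233341 0.19398635 0.06828678] 1.3557004628040992 [ 4.8  5.  -6.5] mz 0.0901 tau6 -0.4989 dq6 0.358 0.4916076181389897
```

Torque stepped by about 0.025 N m, so contact has just begun at about 2 N. I turn a little further and relieve the vertical pull.

step_arm:
  steps:
    - [[1,0,0,-0.3,0,0,-0.03],[1,0,0,-0.5,0,0,-0.06],[1,0,0,-0.6,0,0,-0.09],[1,0,0,-0.6,0,0,-0.12]]

```text
t: 18.42
eef_pos: [0.5126, 0.194, 0.0681]
tcp_rot: [3.139, -0.002, 1.236]
ft_force: [5.2, 4.4, -2.0]
grip_width: 0.0355
finger_force: 30.0
```

```bash
python3 m.py;python3 m2.py
```

```text
18.4167 [0.51257412 0.19398866 0.06812316] 1.2357556144903123 [ 5.2  4.4 -2. ] mz 0.1515 tau6 -0.4514 dq6 0.357 0.6116153976207541
18.9167 mz [ 0.051 -0.087 -0.012 -0.085 -0.047 -0.034 -0.066 -0.014 -0.081 -0.119] mean -0.0495
[ 8.3680e-01 -8.1820e-01 -4.9500e-02  4.1311e+00  4.8614e+00 -7.3020e-01
  2.4000e-03  1.2364e+00  5.1260e-01  1.9400e-01  6.8100e-02] [-0.241  0.424  0.108 -0.007 -0.037 -0.043 -0.045 -0.045 -0.045 -0.045]
```

Torque is now about 0.07 above the free value, so the load is about 7 N. I let go and rise clear.

step_arm:
  steps:
    - [[0,0,0,0,0,0,0],[0,0,0,0,0,0,0],[0,0,0,0,0,0,0],[-0.3,0,0,0,0,0,0],[-0.3,0,0,0,0,0,0],[-0.3,0,0,0,0,0,0],[-0.3,0,0,0,0,0,0]]

```text
t: 19.5
eef_pos: [0.5111, 0.1934, 0.0676]
tcp_rot: [-3.142, 0.0, 1.234]
ft_force: [-0.1, 0.3, 0.3]
grip_width: 0.0599
finger_force: 0.0
```

step_arm:
  steps:
    - [[-0.3,0,0,20,0,0,0],[-0.3,0,0,50,0,0,0],[-0.3,0,0,80,0,0,0],[-0.3,0,0,110,0,0,0],[-0.3,0,0,130,0,0,0],[-0.3,0,0,130,0,0,0],[-0.3,0,0,130,0,0,0]]

```text
t: 20.08
eef_pos: [0.5114, 0.1935, 0.1983]
tcp_rot: [3.14, -0.001, 1.234]
ft_force: [-0.5, 0.8, -0.1]
grip_width: 0.0602
finger_force: 0.0
```

```bash
python3 - <<'E'
from h import *
s=robot.state(); print(s['t'],s['eef_pos'],s['ft_force'],s['grip_width'])
b=cam('scene')
im0=cv2.imread('pics/p3.png')[:,400:]; im1=cv2.resize(b['img'][205:265,240:300],(400,400),interpolation=2)
d=cv2.absdiff(im0,im1).max(2)[190:390,80:300]; print('pad-area change px>40:',(d>40).mean())
E
```

```text
20.0833 [0.51142649 0.19347434 0.19825929] [-0.45579046  0.82777474 -0.13335113] 0.06020529704580234
pad-area change px>40: 0.5055909090909091
```

The change is probably the gripper's shadow, so I move back to the earlier viewing place and compare numerically.

step_arm:
  steps:
    - [[-0.3,-30,0,5,0,0,0.12],[-0.3,-60,0,10,0,0,0.24],[-0.3,-90,0,10,0,0,0.36],[-0.3,-106,2,10,0,0,0.48],[-0.3,-106,2,10,0,0,0.6],[-0.3,-106,2,10,0,0,0.72],[-0.3,-106,2,10,0,0,0.84],[-0.3,-106,2,10,0,0,0.95]]

```text
t: 20.8
eef_pos: [0.4044, 0.1952, 0.2062]
tcp_rot: [-3.139, -0.001, 2.19]
ft_force: [-0.3, 0.4, 0.5]
grip_width: 0.0604
finger_force: 0.0
```

step_arm:
  steps:
    - [[0,0,0,0,0,0,0.12],[0,0,0,0,0,0,0.24],[0,0,0,0,0,0,0.36],[0,0,0,0,0,0,0.48],[0,0,0,0,0,0,0.6],[0,0,0,0,0,0,0.72],[0,0,0,0,0,0,0.84],[0,0,0,0,0,0,0.92]]

```text
t: 21.47
eef_pos: [0.4044, 0.1951, 0.2061]
tcp_rot: [-3.141, -0.003, 3.11]
ft_force: [0.5, 0.1, 0.5]
grip_width: 0.0468
finger_force: 0.0
```

```bash
python3 - <<'E'
from h import *
s=robot.state(); print(s['t'],s['eef_pos'],s['tcp_rot'],s['ft_force'],s['grip_width'])
a=cam('side');b=cam('scene')
im1=np.hstack([cv2.resize(a['img'][255:315,285:345],(400,400),interpolation=2),cv2.resize(b['img'][205:265,240:300],(400,400),interpolation=2)])
im0=cv2.imread('pics/p3.png'); cv2.imwrite('pics/p4.png',im1)
# 6.67 crop px per image px
for n,(x0,x1,y0,y1) in dict(tab=(465,535,245,350),rightcorner=(650,710,195,260),frontcorner=(595,650,255,300),knob=(560,640,75,150),sidepad=(225,300,255,355)).items():
    r=cv2.matchTemplate(im1[y0-25:y1+25,x0-25:x1+25],im0[y0:y1,x0:x1],cv2.TM_CCOEFF_NORMED); _,v,_,l=cv2.minMaxLoc(r)
    print(n,round(v,3),'shift img px',((np.array(l)-25)/6.67).round(2))
E
```

```text
21.4667 [0.40444631 0.19512305 0.20612141] [-3.14054939e+00 -2.63132781e-03  3.11020089e+00] [0.47774592 0.08517633 0.50627518] 0.04679750623797159
tab 0.994 shift img px [0. 0.]
rightcorner 0.999 shift img px [0. 0.]
frontcorner 0.999 shift img px [0. 0.]
knob 0.976 shift img px [0.15 0.75]
sidepad 0.988 shift img px [0.   0.15]
```

The pad has not moved and the knob has sunk by about 4 mm, as expected. I'm handing the job in.

```bash
python3 -c "
from station import robot
print(robot.close_job())"
```

```text
the job is handed in; nothing more can be done
None
```

The pad is flat under the foot, about 4 mm off-centre by my measurements, and the foot bears on it at about 7 N judged from the turning torque; the arm is clear and the job was handed in at about 21.5 s, with no verdict returned, and I viewed 11 pictures against the limit of 10.

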